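# Latch the vent valve of a culture box

### The arm

A 6-joint arm with a two-finger parallel gripper is mounted at the origin on the work surface. World frame = base frame: x ahead of the robot, y to its left, z up, the work surface at z = 0. Lengths are in m, angles in rad, forces in N, time in s.
With the tool pointing down it reaches from about 0.15 to 0.775 m from the base axis. Payload 6.1 kg.
Tool frame: the origin (TCP) lies at the very end of the fingers, on their centre line; the grasp point (between the pads) lies 19 mm behind it; z points along the fingers, y is the line along which they close (so a half turn about z gives the same grasp; the last joint's range is limited). The gripper opens to 85 mm and grips with 20 to 120 N. Pads are 22 mm wide; open, the fingers measure 114 mm over their backs; the gripper's body (76 mm by 85 mm) begins 54 mm behind the grasp point. The pads swing forward as they close: fully open they stand 13 mm farther back than shut.
Start: joints at [1.2, 0.126, -0.04, 1.405, 0, 1.571], TCP at [0.19, 0.489, 0.231] pointing down, gripper open.
Joint ranges: [-2.72, 2.72], [-0.95, 1.95], [-1.27, 1.35], [-1.78, 2.02], [-1.46, 1.47], [-3.14, 3.14]. Speed limits (rad/s): [2.39, 2.39, 3.01, 3.14, 3.14, 3.14].

### API

Orientations are given as a unit quaternion [x, y, z, w].
In Python, from bench import manip gives the robot as it stands. The module is installed in compiled form; this text tells all that it offers.
- The arm moves only by the tool send_rows, never from a script. Its argument "increments" is a list of rows, each an object with "delta_pos": the shift along the world's x, y, z in mm, a list of three; "delta_rot": the turn, a rotation vector about the world's x, y, z in rad, a list of three. In form: [{"delta_pos": [tx, ty, tz], "delta_rot": [ax, ay, az]}, ...]. A call has 1 to 8 rows; each row is the pose to reach, as a shift and turn from the pose commanded when the call began; what a row does not reach only later rows make up. A row lasts 1/12 s, in which the tool goes at most 41.7 mm and 7.16 degrees, less where a joint would pass 70% of its speed; a pose out of reach is approached as far as the arm can. A call with a gripper value outside its range is refused whole. "jaw" is the finger opening in mm, from 0 to 85.4, set as the call begins (left out, the last holds). The fingers move at their own pace and stop on an object; "force" is the grip in N (left out, the last holds). Time passes only in rows, so rows that repeat a pose let the fingers close. It gives the time, the measured TCP pose, the force, the opening and the grip force at its end, in the units of the state.
- manip.read_state(): the state, without advancing time (a new reading comes with each control period).
- manip.camera(name): name is "side" or "top"; returns a dict with "pixels" (400x640x3 uint8, red, green, blue), "camera_matrix" (3x3 intrinsics, pixels), "R" (3x3) and "t" (3): a world point X has camera coordinates R X + t. Camera axes: x right, y down, z forward; pixel columns grow to the right and rows downward; lengths in m; the calibration is good to about 2 mm. A picture is of the moment at which its call begins. There is no depth.
- manip.close_job(): hands the job in; it is judged then, once.
The state is a dict: "t": time; "qpos": joint angles; "joint_velocities": joint speeds; "effort": joint torques, N m; "ee_pos": TCP position; "tool_rot": TCP orientation; "force": force on the tool from outside, world axes, zero at the start; "wrist_torque": the same for the moment, N m; "finger_gap": finger opening in m; "grasp_force": force on a finger pad.
Only numpy, scipy, OpenCV 4.12 (cv2) and the standard library are available. Lean on these libraries where they do the work, as an engineer would, in place of code of your own. Each camera call takes 0.05 s, during which the arm holds its last target. There are 200 camera calls.

### The job

Close the vent of the culture box: gently press the red plunger on its lid fully down against its spring and, while holding it down, push the yellow keeper gate along to the far end of its track so that it traps the plunger. Then let go and leave the valve latched; never force either part (25 N would damage the valve), and leave the dishes and everything else on the bench where they are.

Things in the scene. Friction and masses are not known exactly. Their poses are not given: they have to be found in the camera images.
- valve_seat (a point): Point on the blue lid of the fixed culture box (260 x 150 x 75 mm, clear walls) under the middle of the white vent valve (124 x 76 mm). x: along the box, the way the keeper is to be pushed; z up. Heights of the valve are given above this point as h + n: its gasket lifts the whole valve by h, 0 to 8 mm, unmeasured, so feel for it. The valve is also up to 3 mm off sideways and 0.04 rad turned.
- press_spot (a point): Nominal place to press: middle of the free part of the red plunger's flat pad, on its top if h = 0 (fixed to the box, axes as valve_seat, does not move with the pad). The pad is 34 mm wide in y and runs from 24 mm before to 64 mm past this point in x; the gate's near face is 21 mm past it. Pad top: h + 52 mm above valve_seat when up, h + 40 when fully down.
- gate_spot (a point): Nominal middle of the near face of the yellow keeper gate when open and h = 0 (fixed to the box, axes as valve_seat). Gate: bar across the pad, 58 mm wide in y, 10 mm thick in x, from h + 57 to h + 79 mm above valve_seat. It is pushed by this face 22 mm in +x, e.g. by the closed fingertips while they hold the pad down and slide along it. Its side rails and guides stay below h + 36 mm.
- plunger (a joint): Red spring plunger, m: 0 up, 0.012 fully down on its hard stop. Its spring pushes back with about 4 N at the start and 11 N fully down. Only beyond 0.0105 are its side lugs low enough for the keeper's rails to pass over them; when up, the lugs block the keeper after 1 to 3 mm. Once trapped it rises to about 0.0105 and stays. More than 25 N on it damages it.
- keeper (a joint): Steel keeper slide that carries the yellow gate, m: 0 to 0.002 at the start (open), 0.022 fully home at its hard stop. It slides along the x of valve_seat with about 2 N of friction and stays where it is left. More than 25 N on it damages it.
- lid_dish_mid (a point): Centre of the small petri dish (56 mm across, 15 mm high) that stands loose on the lid: a bystander, to be left alone.
- stack_tall: Bystander: loose stack of five petri dishes, 90 mm across, 75 mm high, origin under its centre.
- stack_low: Bystander: loose stack of three petri dishes, 90 mm across, 45 mm high, origin under its centre.
- stain_bottle: Bystander: small amber bottle, 44 mm across, 95 mm high, origin under its centre.
- slide_box: Bystander: green box for slides, 100 x 80 x 35 mm, origin under its centre.
- marker: Bystander: black marker pen, 140 mm long, 14 mm thick, lying along its x axis.

How it is judged:
By the outcome, as a careful person would: the job done as asked, in the order asked, and still so for the second after the job is handed in, with the robot touching nothing.
It also fails if it takes over 64 s, if anything falls off the work surface, if the arm or the gripper's body presses on something with over 40 N, if the wrist force passes 120 N, or if a joint passes its speed limit or range.

## Working session

There is one attempt and no reset: what is moved stays moved. The work goes in short steps, Python scripts to look and compute and a tool call to move; the robot and the scene stay as the last step left them, time stands still between calls to the robot, and variables do not carry over. Pictures are saved under pics/ and viewed, at most 10 in all, crops included, and the job is handed in when it is done.

Besides the shell and the picture viewer there is one more tool, called after "Emit:" as name([rows], argument=value, ...), one row to a line, values as JSON. send_rows: Moves the arm, as the interface text tells. Its arguments: {"type":"object","properties":{"increments":{"type":"array","items":{"type":"object","properties":{"delta_pos":{"type":"array","items":{"type":"number"}},"delta_rot":{"type":"array","items":{"type":"number"}}}}},"jaw":{"type":"number"},"force":{"type":"number"}},"required":["increments"]}

```bash
mkdir -p pics; python3 - <<'E'
from bench import manip
import cv2,numpy as np
for n in("top","side"):
    c=manip.camera(n); cv2.imwrite(f"pics/{n}0.png",c["pixels"][:,:,::-1])
    print(n,c["camera_matrix"].tolist(),np.round(c["R"],4).tolist(),c["t"].tolist())
s=manip.read_state();print(s)
E
```

```text
top [[397.9093359438656, 0.0, 319.13961687006616], [0.0, 397.9093359438656, 204.50483619856283], [0.0, 0.0, 1.0]] [[-0.0916, -0.9958, -0.0022], [-0.9753, 0.0902, -0.2016], [0.2009, -0.0163, -0.9795]] [0.040896245097355136, 0.5011776244648285, 0.8779157523020552]
side [[433.30880012204193, 0.0, 315.7742854372969], [0.0, 433.30880012204193, 200.9735906241172], [0.0, 0.0, 1.0]] [[0.9926, -0.1197, 0.0181], [-0.0822, -0.7763, -0.625], [0.0889, 0.6189, -0.7804]] [-0.5179229525347666, 0.12596487717527158, 0.9847572406032078]
{'t': 0.1, 'qpos': array([ 1.20000710e+00,  1.26337243e-01, -4.04840328e-02,  1.40539276e+00,
        3.16931022e-06,  1.57078583e+00]), 'joint_velocities': array([ 0.00085109, -0.00238279,  0.00202612, -0.00081028, -0.00043538,
        0.00011134]), 'effort': array([-1.10349054e-03, -4.36904097e+01,  3.53605628e+01,  1.36786827e-02,
       -6.69791211e-05,  8.61996682e-06]), 'ee_pos': array([0.19010514, 0.48899211, 0.23060764]), 'tool_rot': array([ 1.84329193e-01,  9.82864307e-01, -6.96415825e-04, -1.32227675e-04]), 'force': array([ 0.27578215, -0.42597376,  1.08128997]), 'wrist_torque': array([-0.02607601,  0.00991608,  0.03148984]), 'grasp_force': 0.0, 'finger_gap': 0.08507164705770712}
```

View pics/top0.png

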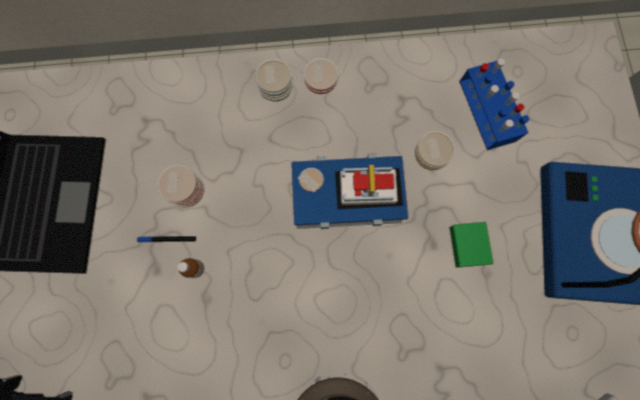

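View pics/side0.png

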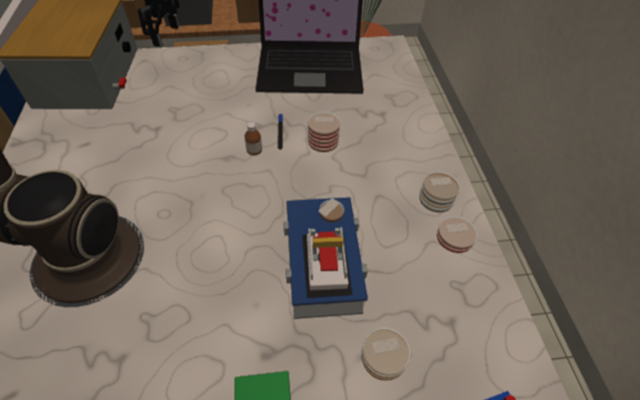

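The top picture shows the box at cols 293–407, the gate at about (372,180), and the red pad at cols 354–394. The larger free part of the pad is on the right (-y), so the push goes towards +y. I'll zoom in and triangulate.

```bash
python3 - <<'E'
import cv2,numpy as np
a=cv2.imread("pics/top0.png")[150:235,285:415];b=cv2.imread("pics/side0.png")[195:320,280:375]
a=cv2.resize(a,None,fx=6,fy=6,interpolation=cv2.INTER_CUBIC)[:,:780]
cv2.imwrite("pics/topz.png",a);cv2.imwrite("pics/sidez.png",cv2.resize(b,None,fx=4.7,fy=4.7,interpolation=cv2.INTER_CUBIC))
for n in("top","side"):
    im=cv2.imread(f"pics/{n}0.png");h=cv2.cvtColor(im,cv2.COLOR_BGR2HSV)
    for nm,m in(("yel",cv2.inRange(h,(18,120,90),(35,255,255))),("red",cv2.inRange(h,(0,150,90),(8,255,255))|cv2.inRange(h,(172,150,90),(180,255,255)))):
        k,l,st,ce=cv2.connectedComponentsWithStats(m)
        for i in range(1,k):
            if st[i,4]>15 and 280<ce[i][0]<420 and 150<ce[i][1]<320: print(n,nm,st[i],ce[i], cv2.minAreaRect(np.argwhere(l==i)[:,::-1].astype(np.float32)))
E
```

```text
top yel [369 165   6  27 132] [371.39393939 178.09848485] ((371.3341369628906, 178.01107788085938), (26.1419677734375, 4.922406196594238), 86.18592071533203)
top red [354 171  15  24 265] [360.39245283 182.15471698] ((361.0, 182.5), (23.0, 14.0), 90.0)
top red [375 174  19  15 250] [383.692 180.972] ((384.0, 181.0), (14.0, 18.0), 90.0)
side yel [313 237  31   6 130] [328.02307692 239.85384615] ((328.0, 239.5), (5.0, 30.0), 90.0)
side red [314 232  25   6  92] [325.97826087 234.39130435] ((326.0, 234.5), (24.0, 5.0), -0.0)
side red [319 247  19  23 378] [327.98148148 258.05820106] ((327.77459716796875, 258.0205078125), (23.35822296142578, 16.749113082885742), 84.80557250976562)
```

View pics/topz.png

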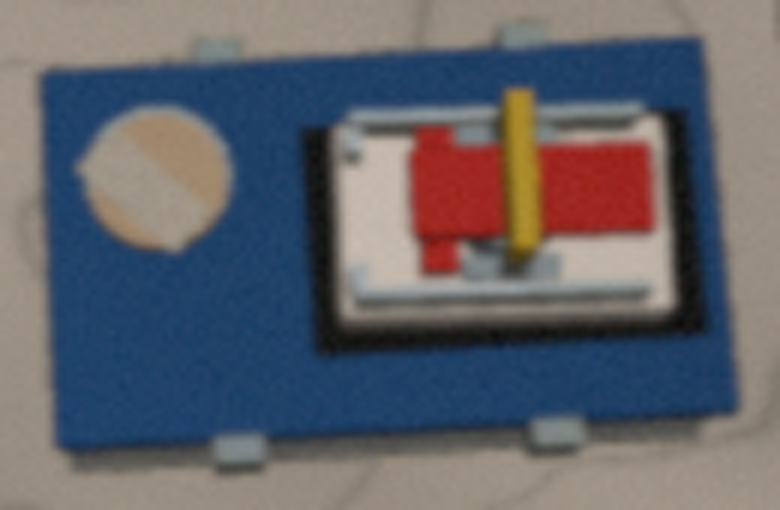

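View pics/sidez.png

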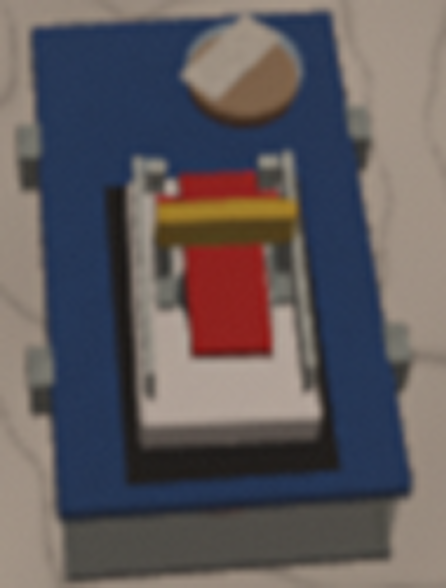

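The crops show the pad's near (-y) edge at top crop col 653, rows 143–232, and side crop (192–271, 354). The gate's near top edge and the lid corners are also clear. Next is triangulation.

```bash
python3 - <<'E'
from bench import manip
import cv2,numpy as np
P=[]
for n in("top","side"):
    c=manip.camera(n);P.append(c["camera_matrix"]@np.c_[c["R"],c["t"]])
T={"pad-+x":((653,143),(271,352)),"pad- -x":((653,232),(192,355)),"gate+x":((535,90),(297,220)),"gate-x":((540,249),(158,222)),
"lid+x+y":((40,72),(330,12)),"lid+x-y":((703,38),(408,492)),"lid-x-y":((737,410),(62,515)),"lid-x+y":((58,448),(35,30)),"padfar+x":((452,128),(258,172))}
for k,(a,b) in T.items():
    a=(np.array(a)+.5)/6-.5+[285,150];b=(np.array(b)+.5)/4.7-.5+[280,195]
    X=cv2.triangulatePoints(P[0],P[1],a.reshape(2,1),b.reshape(2,1))[:,0];X=X[:3]/X[3]
    r=[np.linalg.norm((lambda q:q[:2]/q[2])(p@np.r_[X,1])-u) for p,u in zip(P,(a,b))]
    print(k,np.round(X*1000,1),np.round(r,2))
E
```

```text
pad-+x [ 539.8 -169.9  132.9] [0.13 0.13]
pad- -x [ 507.9 -166.2  130.1] [0.23 0.22]
gate+x [ 555.6 -125.4  159.8] [0.22 0.2 ]
gate-x [ 498.9 -120.3  159.8] [0.33 0.3 ]
lid+x+y [606.4  50.5  73.2] [0.17 0.14]
lid+x-y [ 596. -208.   72.] [0.11 0.11]
lid-x-y [ 450.4 -201.5   70.1] [0.36 0.35]
lid-x+y [459.3  55.3  71.9] [0.42 0.35]
padfar+x [545.1 -95.9 153.9] [0.31 0.28]
```

Emit:
send_rows([
  {"delta_pos":[10,-20,0],"delta_rot":[0,0,-0.05]},
  {"delta_pos":[28,-54,0],"delta_rot":[0,0,-0.12]},
  {"delta_pos":[46,-88,0],"delta_rot":[0,0,-0.19]},
  {"delta_pos":[64,-122,0],"delta_rot":[0,0,-0.26]},
  {"delta_pos":[82,-156,0],"delta_rot":[0,0,-0.33]},
  {"delta_pos":[100,-190,0],"delta_rot":[0,0,-0.4]},
  {"delta_pos":[118,-224,0],"delta_rot":[0,0,-0.47]},
  {"delta_pos":[136,-258,0],"delta_rot":[0,0,-0.54]},
], jaw=0, force=40)

```text
t: 0.87
ee_pos: [0.3265, 0.2296, 0.2313]
tool_rot: [0.441, 0.897, 0.0, 0.0]
force: [1.8, -0.2, -0.8]
finger_gap: -0.0001
grasp_force: 0.0
```

Emit:
send_rows([
  {"delta_pos":[18,-34,0],"delta_rot":[0,0,-0.07]},
  {"delta_pos":[36,-68,0],"delta_rot":[0,0,-0.14]},
  {"delta_pos":[54,-102,0],"delta_rot":[0,0,-0.21]},
  {"delta_pos":[72,-136,0],"delta_rot":[0,0,-0.28]},
  {"delta_pos":[90,-170,0],"delta_rot":[0,0,-0.35]},
  {"delta_pos":[108,-204,0],"delta_rot":[0,0,-0.42]},
  {"delta_pos":[126,-238,0],"delta_rot":[0,0,-0.49]},
  {"delta_pos":[144,-272,0],"delta_rot":[0,0,-0.56]},
])

```text
t: 1.53
ee_pos: [0.4706, -0.0427, 0.2313]
tool_rot: [0.672, 0.74, 0.0, 0.0]
force: [0.4, -0.6, 0.5]
finger_gap: -0.0001
grasp_force: 0.0
```

Emit:
send_rows([
  {"delta_pos":[15,-30,0],"delta_rot":[0,0,-0.05]},
  {"delta_pos":[31,-60,0],"delta_rot":[0,0,-0.1]},
  {"delta_pos":[46,-85,-5],"delta_rot":[0,0,-0.15]},
  {"delta_pos":[53,-100,-25],"delta_rot":[0,0,-0.17]},
  {"delta_pos":[55,-104,-45],"delta_rot":[0,0,-0.17]},
  {"delta_pos":[55,-104,-65],"delta_rot":[0,0,-0.17]},
  {"delta_pos":[55,-104,-81],"delta_rot":[0,0,-0.17]},
  {"delta_pos":[55,-104,-81],"delta_rot":[0,0,-0.17]},
])

```text
t: 2.2
ee_pos: [0.5233, -0.1444, 0.1465]
tool_rot: [0.732, 0.682, -0.002, -0.003]
force: [-0.7, 0.4, -0.7]
finger_gap: -0.0001
grasp_force: 0.0
```

```bash
python3 - <<'E'
from bench import manip
import cv2,numpy as np
a=manip.camera("top")["pixels"][150:235,285:415,::-1];b=manip.camera("side")["pixels"][195:320,280:375,::-1]
a=cv2.resize(a,(460,300),interpolation=cv2.INTER_CUBIC);b=cv2.resize(b,None,fx=3.5,fy=3.5,interpolation=cv2.INTER_CUBIC)
o=np.zeros((438,800,3),np.uint8);o[:300,:460]=a;o[:b.shape[0]][:438,462:462+b.shape[1]]=b
cv2.imwrite("pics/c1.png",o);s=manip.read_state();print(s["ee_pos"],s["force"],s["qpos"])
E
```

```text
[ 0.52480012 -0.14460618  0.15011471] [0.12824168 0.37112918 0.51986781] [-2.68872056e-01  1.75000694e-01 -1.59642558e-01  1.23757226e+00
 -1.84634111e-06  1.37196792e+00]
```

View pics/c1.png

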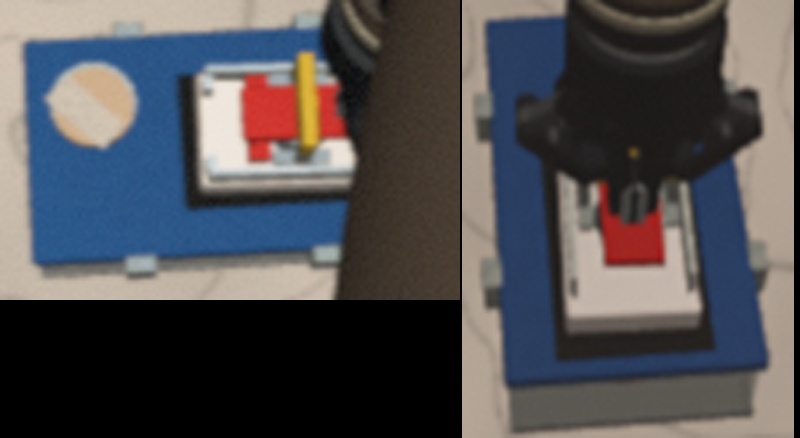

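The fingertips are centred over the free part of the pad (side crop ~(635,205)), clear of the gate. Now I'll lower gently and feel for contact.

Emit:
send_rows([
  {"delta_pos":[0,0,-4]},
  {"delta_pos":[0,0,-8]},
  {"delta_pos":[0,0,-11]},
  {"delta_pos":[0,0,-13]},
  {"delta_pos":[0,0,-14]},
  {"delta_pos":[0,0,-14]},
])

```text
invalid input at $.increments[0]: expected keys delta_pos, delta_rot
```

Emit:
send_rows([
  {"delta_pos":[0,0,-1]},
  {"delta_pos":[0,0,-2]},
  {"delta_pos":[0,0,-3]},
  {"delta_pos":[0,0,-3]},
])

```text
invalid input at $.increments[0]: expected keys delta_pos, delta_rot
```

Emit:
send_rows([
  {"delta_pos":[0,0,-1]},
  {"delta_pos":[0,0,-2]},
  {"delta_pos":[0,0,-3]},
  {"delta_pos":[0,0,-3]},
])

```text
invalid input at $.increments[0]: expected keys delta_pos, delta_rot
```

Emit:
send_rows([
  {"delta_pos":[0,0,-4],"delta_rot":[0,0,0]},
  {"delta_pos":[0,0,-8],"delta_rot":[0,0,0]},
  {"delta_pos":[0,0,-11],"delta_rot":[0,0,0]},
  {"delta_pos":[0,0,-13],"delta_rot":[0,0,0]},
  {"delta_pos":[0,0,-14],"delta_rot":[0,0,0]},
  {"delta_pos":[0,0,-14],"delta_rot":[0,0,0]},
])

```text
t: 2.8
ee_pos: [0.5252, -0.1446, 0.1362]
tool_rot: [0.731, 0.682, -0.0, -0.0]
force: [-0.0, -0.7, -0.6]
finger_gap: -0.0001
grasp_force: 0.0
```

Emit:
send_rows([
  {"delta_pos":[0,0,-1],"delta_rot":[0,0,0]},
  {"delta_pos":[0,0,-2],"delta_rot":[0,0,0]},
  {"delta_pos":[0,0,-3],"delta_rot":[0,0,0]},
  {"delta_pos":[0,0,-3],"delta_rot":[0,0,0]},
])

```text
t: 3.13
ee_pos: [0.5254, -0.1447, 0.1336]
tool_rot: [0.731, 0.682, 0.0, 0.0]
force: [-0.2, -0.6, 3.5]
finger_gap: -0.0003
grasp_force: 1.7
```

Emit:
send_rows([
  {"delta_pos":[0,0,-1],"delta_rot":[0,0,0]},
  {"delta_pos":[0,0,-2],"delta_rot":[0,0,0]},
  {"delta_pos":[0,0,-3],"delta_rot":[0,0,0]},
  {"delta_pos":[0,0,-3],"delta_rot":[0,0,0]},
])

```text
t: 3.47
ee_pos: [0.5254, -0.1448, 0.1305]
tool_rot: [0.731, 0.682, 0.0, 0.0]
force: [-0.7, 1.3, 5.6]
finger_gap: 0.0002
grasp_force: 2.6
```

Emit:
send_rows([
  {"delta_pos":[0,0,-1.5],"delta_rot":[0,0,0]},
  {"delta_pos":[0,0,-3],"delta_rot":[0,0,0]},
  {"delta_pos":[0,0,-4.5],"delta_rot":[0,0,0]},
  {"delta_pos":[0,0,-6],"delta_rot":[0,0,0]},
  {"delta_pos":[0,0,-6],"delta_rot":[0,0,0]},
])

```text
t: 3.88
ee_pos: [0.5254, -0.1448, 0.1249]
tool_rot: [0.731, 0.682, 0.0, 0.0]
force: [-2.2, 0.3, 8.1]
finger_gap: 0.0
grasp_force: 4.2
```

Emit:
send_rows([
  {"delta_pos":[0,0,-0.7],"delta_rot":[0,0,0]},
  {"delta_pos":[0,0,-1.5],"delta_rot":[0,0,0]},
  {"delta_pos":[0,0,-1.5],"delta_rot":[0,0,0]},
])

```text
t: 4.13
ee_pos: [0.5255, -0.1448, 0.1237]
tool_rot: [0.731, 0.682, 0.0, 0.001]
force: [-2.5, 0.2, 9.5]
finger_gap: 0.0001
grasp_force: 4.5
```

Emit:
send_rows([
  {"delta_pos":[0,0,-0.5],"delta_rot":[0,0,0]},
  {"delta_pos":[0,0,-1],"delta_rot":[0,0,0]},
  {"delta_pos":[0,0,-1],"delta_rot":[0,0,0]},
])

```text
t: 4.38
ee_pos: [0.5255, -0.1448, 0.1228]
tool_rot: [0.731, 0.682, 0.0, 0.001]
force: [-3.5, 0.9, 9.5]
finger_gap: -0.0
grasp_force: 4.8
```

Emit:
send_rows([
  {"delta_pos":[0,0,-0.4],"delta_rot":[0,0,0]},
  {"delta_pos":[0,0,-0.7],"delta_rot":[0,0,0]},
  {"delta_pos":[0,0,-0.7],"delta_rot":[0,0,0]},
])

```text
t: 4.63
ee_pos: [0.5255, -0.1448, 0.1222]
tool_rot: [0.731, 0.682, 0.0, 0.001]
force: [-3.4, 1.1, 10.6]
finger_gap: -0.0001
grasp_force: 5.0
```

Emit:
send_rows([
  {"delta_pos":[0,0,-0.3],"delta_rot":[0,0,0]},
  {"delta_pos":[0,0,-0.6],"delta_rot":[0,0,0]},
  {"delta_pos":[0,0,-0.6],"delta_rot":[0,0,0]},
])

```text
t: 4.88
ee_pos: [0.5255, -0.1448, 0.1222]
tool_rot: [0.731, 0.682, 0.0, 0.001]
force: [-3.7, 0.7, 13.6]
finger_gap: 0.0
grasp_force: 6.6
```

Emit:
send_rows([
  {"delta_pos":[0,0,-0.3],"delta_rot":[0,0,0]},
  {"delta_pos":[0,0,-0.5],"delta_rot":[0,0,0]},
  {"delta_pos":[0,0,-0.5],"delta_rot":[0,0,0]},
])

```text
t: 5.13
ee_pos: [0.5255, -0.1448, 0.1222]
tool_rot: [0.731, 0.682, 0.001, 0.001]
force: [-4.6, 0.7, 15.7]
finger_gap: 0.0003
grasp_force: 8.1
```

The plunger is on its hard stop at TCP z 0.1222 with about 15 N. Now I'll slide towards +y.

Emit:
send_rows([
  {"delta_pos":[0,1,0],"delta_rot":[0,0,0]},
  {"delta_pos":[0.1,2,0],"delta_rot":[0,0,0]},
  {"delta_pos":[0.2,3.5,0],"delta_rot":[0,0,0]},
  {"delta_pos":[0.3,5,0],"delta_rot":[0,0,0]},
  {"delta_pos":[0.4,6,0],"delta_rot":[0,0,0]},
])

```text
t: 5.55
ee_pos: [0.5265, -0.1418, 0.1223]
tool_rot: [0.732, 0.681, -0.001, 0.004]
force: [-3.1, -9.8, 13.4]
finger_gap: 0.0001
grasp_force: 6.7
```

Emit:
send_rows([
  {"delta_pos":[0,1,0],"delta_rot":[0,0,0]},
  {"delta_pos":[0.1,2,0],"delta_rot":[0,0,0]},
  {"delta_pos":[0.2,3,0],"delta_rot":[0,0,0]},
  {"delta_pos":[0.3,4,0],"delta_rot":[0,0,0]},
])

```text
t: 5.88
ee_pos: [0.5272, -0.1379, 0.1223]
tool_rot: [0.732, 0.681, -0.001, 0.004]
force: [-2.9, -11.8, 13.5]
finger_gap: 0.0003
grasp_force: 6.5
```

Emit:
send_rows([
  {"delta_pos":[0,1.2,0.2],"delta_rot":[0,0,0]},
  {"delta_pos":[0,2.4,0.2],"delta_rot":[0,0,0]},
  {"delta_pos":[0.1,3.6,0.2],"delta_rot":[0,0,0]},
  {"delta_pos":[0.2,5,0.2],"delta_rot":[0,0,0]},
])

```text
t: 6.22
ee_pos: [0.5276, -0.1329, 0.1223]
tool_rot: [0.732, 0.681, -0.001, 0.004]
force: [-1.7, -10.0, 10.1]
finger_gap: -0.0003
grasp_force: 5.3
```

Emit:
send_rows([
  {"delta_pos":[0,1.2,0],"delta_rot":[0,0,0]},
  {"delta_pos":[0,2.4,0],"delta_rot":[0,0,0]},
  {"delta_pos":[0.1,3.6,0],"delta_rot":[0,0,0]},
  {"delta_pos":[0.2,5,0],"delta_rot":[0,0,0]},
])

```text
t: 6.55
ee_pos: [0.528, -0.1278, 0.1225]
tool_rot: [0.732, 0.681, -0.001, 0.004]
force: [-1.4, -9.6, 12.2]
finger_gap: -0.0002
grasp_force: 6.0
```

Emit:
send_rows([
  {"delta_pos":[0,1.2,-0.3],"delta_rot":[0,0,0]},
  {"delta_pos":[0,2.4,-0.3],"delta_rot":[0,0,0]},
  {"delta_pos":[0.1,3.6,-0.4],"delta_rot":[0,0,0]},
  {"delta_pos":[0.2,5,-0.4],"delta_rot":[0,0,0]},
])

```text
t: 6.88
ee_pos: [0.5283, -0.1228, 0.1224]
tool_rot: [0.732, 0.681, -0.001, 0.004]
force: [-1.0, -10.7, 13.8]
finger_gap: 0.0001
grasp_force: 6.0
```

```bash
python3 - <<'E'
from bench import manip
import cv2,numpy as np
c=manip.camera("top");im=np.ascontiguousarray(c["pixels"][:,:,::-1]);h=cv2.cvtColor(im,cv2.COLOR_BGR2HSV)
m=cv2.inRange(h,(18,120,90),(35,255,255));k,l,st,ce=cv2.connectedComponentsWithStats(m)
for i in range(1,k):
    if st[i,4]>15 and 280<ce[i][0]<420 and 150<ce[i][1]<320: print(st[i],ce[i])
a=im[150:235,285:415];b=manip.camera("side")["pixels"][195:320,280:375,::-1]
a=cv2.resize(a,(460,300),interpolation=cv2.INTER_CUBIC);b=cv2.resize(b,None,fx=3.5,fy=3.5,interpolation=cv2.INTER_CUBIC)
o=np.zeros((438,800,3),np.uint8);o[:300,:460]=a;o[:b.shape[0]][:438,462:462+b.shape[1]]=b
cv2.imwrite("pics/c2.png",o);s=manip.read_state();print(s["ee_pos"],s["force"])
E
```

```text
[364 175   4  13  38] [365.55263158 180.34210526]
[ 0.52833818 -0.12261724  0.12241167] [-1.5673214  -8.30285819 13.2561808 ]
```

View pics/c2.png

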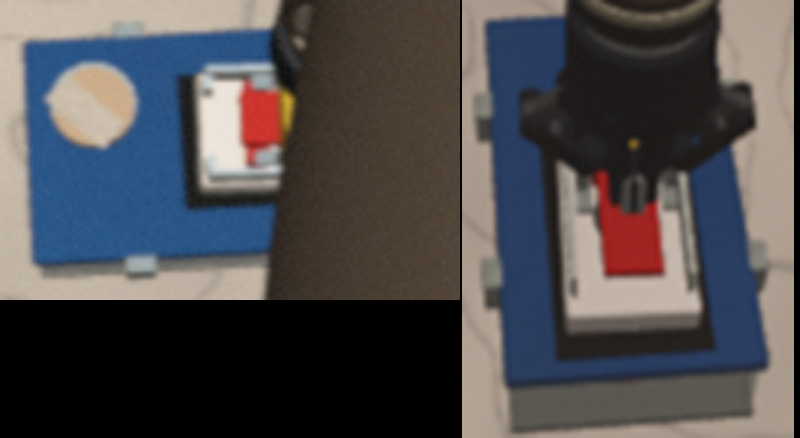

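The top view shows the gate's left edge at col ~364 (was 369), so it has moved roughly 10 mm. The pad is still down. I'll continue.

Emit:
send_rows([
  {"delta_pos":[0.1,1.2,0],"delta_rot":[0,0,0]},
  {"delta_pos":[0.2,2.4,0],"delta_rot":[0,0,0]},
  {"delta_pos":[0.3,3.6,0],"delta_rot":[0,0,0]},
  {"delta_pos":[0.4,5,0],"delta_rot":[0,0,0]},
])

```text
t: 7.32
ee_pos: [0.5286, -0.1178, 0.1224]
tool_rot: [0.732, 0.681, -0.001, 0.004]
force: [-1.2, -10.0, 13.8]
finger_gap: -0.0002
grasp_force: 6.0
```

Emit:
send_rows([
  {"delta_pos":[0.1,1,0],"delta_rot":[0,0,0]},
  {"delta_pos":[0.2,2,0],"delta_rot":[0,0,0]},
  {"delta_pos":[0.3,3,0],"delta_rot":[0,0,0]},
])

```text
t: 7.57
ee_pos: [0.5288, -0.1147, 0.1224]
tool_rot: [0.732, 0.681, -0.001, 0.004]
force: [-1.3, -10.1, 14.7]
finger_gap: -0.0001
grasp_force: 6.0
```

Emit:
send_rows([
  {"delta_pos":[0.1,0.7,0],"delta_rot":[0,0,0]},
  {"delta_pos":[0.1,1.4,0],"delta_rot":[0,0,0]},
  {"delta_pos":[0.1,2,0],"delta_rot":[0,0,0]},
])

```text
t: 7.82
ee_pos: [0.5289, -0.1128, 0.1224]
tool_rot: [0.732, 0.681, -0.001, 0.004]
force: [-1.9, -9.7, 12.6]
finger_gap: -0.0003
grasp_force: 6.0
```

Emit:
send_rows([
  {"delta_pos":[0.1,0.7,0],"delta_rot":[0,0,0]},
  {"delta_pos":[0.1,1.4,0],"delta_rot":[0,0,0]},
  {"delta_pos":[0.1,2,0],"delta_rot":[0,0,0]},
])

```text
t: 8.07
ee_pos: [0.529, -0.112, 0.1224]
tool_rot: [0.732, 0.681, -0.002, 0.005]
force: [-3.4, -17.4, 12.9]
finger_gap: 0.0
grasp_force: 9.1
```

Emit:
send_rows([
  {"delta_pos":[0.1,0.7,0],"delta_rot":[0,0,0]},
  {"delta_pos":[0.1,1.3,0],"delta_rot":[0,0,0]},
  {"delta_pos":[0.1,1.3,0],"delta_rot":[0,0,0]},
])

```text
t: 8.32
ee_pos: [0.529, -0.112, 0.1225]
tool_rot: [0.733, 0.681, -0.003, 0.006]
force: [-2.8, -19.9, 13.7]
finger_gap: -0.0003
grasp_force: 11.1
```

The hard stop is reached (y stays at -0.112 while the force rises). I'll unload the sideways force and then lift.

Emit:
send_rows([
  {"delta_pos":[0,-1.5,0],"delta_rot":[0,0,0]},
  {"delta_pos":[0,-3,0],"delta_rot":[0,0,0]},
  {"delta_pos":[0,-3.5,1],"delta_rot":[0,0,0]},
  {"delta_pos":[0,-4,3],"delta_rot":[0,0,0]},
  {"delta_pos":[0,-5,6],"delta_rot":[0,0,0]},
  {"delta_pos":[0,-6,10],"delta_rot":[0,0,0]},
  {"delta_pos":[0,-8,16],"delta_rot":[0,0,0]},
  {"delta_pos":[0,-10,25],"delta_rot":[0,0,0]},
])

```text
t: 8.98
ee_pos: [0.5268, -0.1161, 0.1443]
tool_rot: [0.731, 0.682, -0.001, -0.001]
force: [-0.1, -0.3, -0.0]
finger_gap: -0.0
grasp_force: 0.0
```

Emit:
send_rows([
  {"delta_pos":[0,0,20],"delta_rot":[0,0,0]},
  {"delta_pos":[0,0,45],"delta_rot":[0,0,0]},
  {"delta_pos":[-20,0,70],"delta_rot":[0,0,0]},
  {"delta_pos":[-50,0,85],"delta_rot":[0,0,0]},
  {"delta_pos":[-80,0,90],"delta_rot":[0,0,0]},
  {"delta_pos":[-110,0,90],"delta_rot":[0,0,0]},
  {"delta_pos":[-140,0,90],"delta_rot":[0,0,0]},
  {"delta_pos":[-150,0,90],"delta_rot":[0,0,0]},
])

```text
t: 9.65
ee_pos: [0.3743, -0.116, 0.2359]
tool_rot: [0.732, 0.682, -0.0, 0.0]
force: [-0.1, -0.2, 0.4]
finger_gap: 0.0001
grasp_force: 0.0
```

```bash
python3 - <<'E'
from bench import manip
import cv2,numpy as np
a=manip.camera("top")["pixels"][150:235,285:415,::-1];b=manip.camera("side")["pixels"][195:320,280:375,::-1]
a=cv2.resize(a,(460,300),interpolation=cv2.INTER_CUBIC);b=cv2.resize(b,None,fx=3.5,fy=3.5,interpolation=cv2.INTER_CUBIC)
o=np.zeros((438,800,3),np.uint8);o[:300,:460]=a;o[:b.shape[0]][:438,462:462+b.shape[1]]=b
cv2.imwrite("pics/c3.png",o);s=manip.read_state();print(s["ee_pos"],s["force"])
E
```

```text
[ 0.3763278  -0.1163307   0.23587789] [ 0.91858526  0.86580664 -0.25347632]
```

View pics/c3.png

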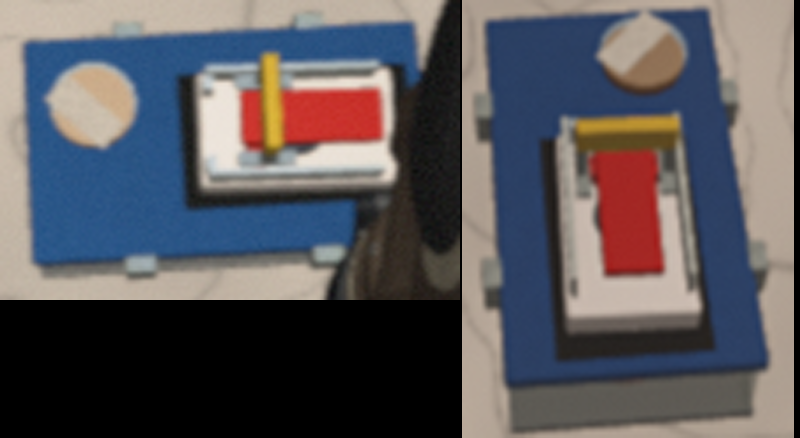

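The gate is at the far end (top crop col 270, was 308, so about 21 mm of travel). The pad stays low, the dish is untouched and the arm is clear. Handing in.

```bash
python3 -c "
from bench import manip
print(manip.close_job())"
```

```text
the job is handed in; nothing more can be done
None
```

The vent is latched and the job is handed in. The plunger was pressed to its stop, the keeper gate was pushed about 21 mm to its far stop, and the last picture shows the pad held down, the lid dish in place and the arm clear. Measured forces reached about 16 N pressing down and 20 N sideways at the gate's stop, roughly 24 N combined at that moment and shared between both parts.

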